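# Centre a wobbly finial on a finishing turntable

## Task

The little turned wooden finial stands off to one side on the small turntable and tips easily. Before it is varnished, push it with light taps of the fingertips until it stands upright in the middle of the round disc, so that it will spin true. Only touch it: do not grip it, pick it up, tip it over or knock it off the disc, and leave the bottle, jar and tape roll beside it where they stand.

Things in the scene. Friction and masses are not known exactly. Their poses are not given: they have to be found in the camera images.
- turntable: turntable fixed to the bench: dark round base 110 mm across, thin pedestal, flat aluminium disc 90 mm in diameter, 9 mm thick, with engraved rings 44 and 60 mm in diameter about its centre. The disc's top is 60 mm above the bench. Origin: on the disc's axis at bench height, z up; yaw means nothing. The disc turns only on a stiff bearing (0.06 N m): taps on the finial do not turn it.
- finial: loose wooden finial, about 0.12 kg, upright on the disc, 18 to 28 mm off its axis, any way. 70 mm tall: round foot 34 mm across with straight side 14 mm high; above it thin neck (12 mm) and ball (29 mm), so an upright finger meets the foot first. Origin: centre of underside, z its axis. Pushed slowly less than 12 mm above the disc it slides and stops with the finger; pushed at the ball it topples.
- bottle: white plastic screw-capped bottle, 56 mm in diameter, 105 mm tall, standing on the bench to the right of the turntable; origin at the centre of its underside. Bystander.
- jar: small cream sample jar with black screw lid, 49 mm in diameter, 56 mm tall, standing on the bench behind the turntable; origin at the centre of its underside. Bystander.
- tape: roll of masking tape lying flat on the bench, 86 mm in diameter, 24 mm high, to the left and nearer the robot than the turntable; origin at the centre of its underside. Bystander.
Mind the look-alikes: they are no part of the job. What is shaped like the finial but pink is not meant. Of the things that look like the turntable, the smaller one is meant.

How it is judged:
By the outcome, as a careful person would: the job done as asked, in the order asked, and still so for the second after the job is handed in, with the robot touching nothing.
It also fails if it takes over 48 s, if anything falls off the work surface, if the arm or the gripper's body presses on something with over 40 N, if the wrist force passes 120 N, or if a joint passes its speed limit or range.

## Robot

A 6-joint arm with a two-finger parallel gripper is mounted at the origin on a cart in front of the work surface, level with it; the furniture and walls round the work are solid. World frame = base frame: x ahead of the robot, y to its left, z up, the work surface at z = 0. Lengths are in mm, angles in rad, forces in N, time in s.
With the tool pointing down it reaches from about 350 to 775 mm from the base axis. Payload 5.5 kg.
Tool frame: the origin (TCP) lies midway between the tips of the shut fingers; the grasp point (between the pads) lies 19 mm behind it (bot.tcp_to_grasp is the distance from the TCP to the grasp point, in mm); z points along the fingers, y is the line along which they close (so a half turn about z gives the same grasp; the last joint's range is limited). The gripper opens to 85 mm and grips with 20 to 120 N. Pads are 22 mm wide; open, the fingers measure 114 mm over their backs; the gripper's body (76 mm by 85 mm) begins 54 mm behind the grasp point. The pads swing forward as they close: fully open they stand 13 mm farther back than shut.
Start: joints at [1.085, 0.313, 0.046, 1.304, 0, 1.431], TCP at [194.922, 540.996, 231.323] pointing down, gripper open.
Joint ranges: [-2.76, 2.76], [-0.86, 1.69], [-1.03, 1.26], [-2.2, 2.34], [-1.47, 1.5], [-3.14, 3.14]. Speed limits (rad/s): [2.57, 2.57, 3.14, 3.14, 3.14, 3.14].

## Interface

Orientations are given as a unit quaternion [x, y, z, w].
In Python, from station import bot gives the robot as it stands.
- The arm moves only by the shell command python3 -m inch 'ROWS' [FORCE]. ROWS is JSON, a list of rows, each an object with "delta_rot": the turn, a rotation vector about the world's x, y, z in degrees, a list of three; "travel": the shift along the world's x, y, z in mm, a list of three; "hand": the gripper command: -1 is fully open, 1 is shut, values between are in proportion. A call has 1 to 5 rows; each row is the pose to reach, as a shift and turn from the pose commanded when the call began; what a row does not reach only later rows make up. A row lasts 1/12 s, in which the tool goes at most 41.7 mm and 7.16 degrees, less where a joint would pass 70% of its speed; a pose out of reach is approached as far as the arm can. A call with a gripper value outside its range is refused whole. The fingers move at their own pace and stop on an object; FORCE is the grip in N (left out, the last holds). Time passes only in rows, so rows that repeat a pose let the fingers close. It gives the time, the measured TCP pose, the force, the opening and the grip force at its end, in the units of the state.
- bot.read_state(): the state, without advancing time (a new reading comes with each control period).
- bot.grab_frame(name): name is "scene" or "top" or "wrist"; returns (picture, depth): 384x512x3 uint8, red, green, blue; 384x512 float32, mm along the optical axis (not along the pixel's ray), 0 where there is no reading.
- bot.calibration(name): a dict with "fx", "fy", "cx", "cy" (pixels), "k1" (the pictures are not rectified: a ray, as slopes to the right and down, at radius r is drawn at 1 + k1 r^2 times it, then the intrinsics apply), "world_to_cam" (4x4, takes a point from world to camera coordinates); the wrist camera has in their place "mount" (4x4, takes a point from camera to tool coordinates, whose origin is the TCP and whose axes are the flange's). Camera axes: x right, y up, looking along -z (the intrinsics and any distortion apply to the point x, -y, -z); pixel columns grow to the right and rows downward; lengths in mm; the calibration is good to about 2 mm. A picture is of the moment at which its call begins: read the wrist's pose just before it. calibration takes no time and is no camera call.
- bot.job_done(): hands the job in; it is judged then, once.
Trained networks look in the newest picture that a camera, given by its name, has taken for a name from the list of things; names that differ only in an ending like _2 or _b are one class to them, and where a whole thing is asked for, a point or a joint stands for the part that bears it (a point fixed in the world has none). Each returns a list of dicts, best first, with "confidence" (0 to 1); they miss things now and then, are a little off and sometimes report something else, mostly with a low value. They report only what shows in the picture. A call takes as long as a camera call. They do not tell look-alikes from the thing itself.
- bot.masks_of(query, camera): "pixels" (384x512 bool, what is visible of it) and "box" ([left, top, right, bottom] in pixels, round what is visible of it).
- bot.place_of(query, camera): "centre" ([column, row] in pixels: a listed point, or the origin of a listed thing).
The state is a dict: "clock": time; "q": joint angles; "qvel": joint speeds; "joint_efforts": joint torques, N m; "position": TCP position; "orientation": TCP orientation; "contact_force": force on the tool from outside, world axes, zero at the start; "moment": the same for the moment, N m; "grip_width": opening from 0.0 (shut) to 1.0 (fully open); "grasp_force": force on a finger pad.
Only numpy, scipy, OpenCV 4.12 (cv2) and the standard library are available. Lean on these libraries where they do the work, as an engineer would, in place of code of your own. Each camera call takes 0.05 s, during which the arm holds its last target. There are 200 camera calls.

## Working session

There is one attempt and no reset: what is moved stays moved. The work goes in short steps, Python scripts to look and compute and a shell command to move; the robot and the scene stay as the last step left them, time stands still between calls to the robot, and variables do not carry over. Pictures are saved under pics/ and viewed, at most 10 in all, crops included, and the job is handed in when it is done.

```bash
mkdir -p pics; ls; cat > h.py <<'E'
from station import bot
import numpy as np, cv2
def pt(cam,u,v,z=None,depth=None):
    c=bot.calibration(cam); k=c['k1']
    d=np.array([(u-c['cx'])/c['fx'],(v-c['cy'])/c['fy']]); s=d.copy()
    for _ in range(20): s=d/(1+k*(s@s))
    r=np.array([s[0],-s[1],-1.])
    T=np.linalg.inv(np.array(c['world_to_cam'])); o=T[:3,3]; r=T[:3,:3]@r
    return o+r*(depth if z is None else (z-o[2])/r[2])
def save(n,im): cv2.imwrite('pics/'+n,im[:,:,::-1])
E
python3 - <<'E'
from h import *
for n in ('scene','top'):
    im,d=bot.grab_frame(n); save(n+'0.png',im); np.save(n+'.npy',d)
    for q in ('turntable','finial','bottle','jar','tape'):
        for p in bot.masks_of(q,n): 
            m=p['pixels']; v,u=np.nonzero(m); print(n,q,p['box'],round(p['confidence'],2),np.round(pt(n,u.mean(),v.mean(),depth=np.median(d[m]))))
print(bot.read_state())
E
```

```text
pics
scene turntable [252.7, 184.9, 294.6, 223.2] 0.93 [514. -15.  32.]
scene turntable [233.7, 225.3, 305.9, 303.6] 0.77 [351. 143.  48.]
scene turntable [166.5, 268.8, 208.1, 306.0] 0.36 [433. 284.  20.]
scene finial [223.9, 218.7, 242.3, 250.7] 0.65 [491. 131.  32.]
scene finial [254.0, 168.2, 269.9, 198.9] 0.6 [545.  -5.  89.]
scene finial [220.2, 203.9, 231.5, 230.5] 0.56 [545. 107.  48.]
scene bottle [331.1, 158.3, 357.8, 199.0] 0.79 [ 469. -232.   60.]
scene jar [204.9, 172.2, 228.9, 195.8] 0.92 [697.  24.  36.]
scene tape [163.3, 270.8, 207.9, 304.8] 0.73 [433. 284.  20.]
top turntable [168.4, 238.5, 234.8, 307.7] 0.81 [369. 117.  80.]
top turntable [248.3, 185.5, 294.8, 228.4] 0.71 [517. -29.  58.]
top finial [195.3, 211.2, 209.9, 227.3] 0.7 [489. 124.  63.]
top finial [210.5, 183.1, 226.8, 200.4] 0.6 [546.  95.  61.]
top finial [258.9, 185.7, 274.1, 205.2] 0.49 [540.  -8. 123.]
top bottle [353.5, 221.0, 387.3, 250.2] 0.59 [ 476. -238.   91.]
top jar [249.1, 121.5, 269.2, 142.6] 0.82 [701.  17.  55.]
top tape [118.4, 218.0, 161.0, 251.4] 0.82 [440. 276.  23.]
{'clock': 0.6, 'q': array([ 1.08544634e+00,  3.13196149e-01,  4.61342342e-02,  1.30359759e+00,
       -4.39732539e-05,  1.43118426e+00]), 'qvel': array([ 1.64938824e-03,  9.14256652e-04,  4.83006641e-04, -4.73534160e-04,
        9.76447102e-05,  1.13831936e-03]), 'joint_efforts': array([-6.48829482e-04, -4.80148780e+01,  2.98665297e+01,  3.21687730e-04,
       -2.39918008e-04,  2.53102648e-06]), 'position': array([194.917201  , 541.01529247, 231.33940134]), 'orientation': array([1.72009252e-01, 9.85095331e-01, 5.83375937e-05, 4.19523928e-05]), 'contact_force': array([-0.73544105, -0.21273699, -0.57387785]), 'moment': array([ 0.02124004,  0.03847162, -0.04281564]), 'grasp_force': 0.0, 'grip_width': 0.9978097170513373}
```

```bash
python3 - <<'E'
import cv2
a=cv2.imread('pics/top0.png')[110:320,100:400]; cv2.imwrite('pics/topc.png',cv2.resize(a,None,fx=2.65,fy=2.65,interpolation=cv2.INTER_CUBIC))
a=cv2.imread('pics/scene0.png')[150:310,150:370]; cv2.imwrite('pics/scenec.png',cv2.resize(a,None,fx=3.5,fy=3.5,interpolation=cv2.INTER_CUBIC))
E
```

```text
(no output)
```

View pics/topc.png

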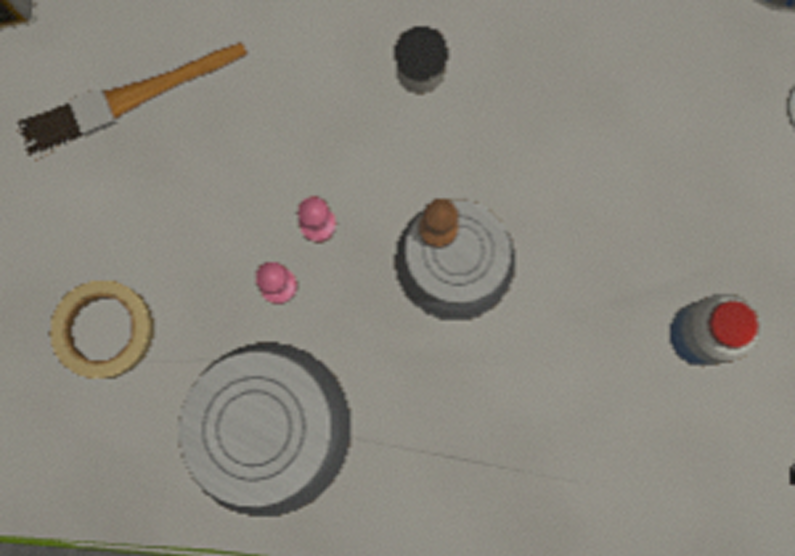

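View pics/scenec.png

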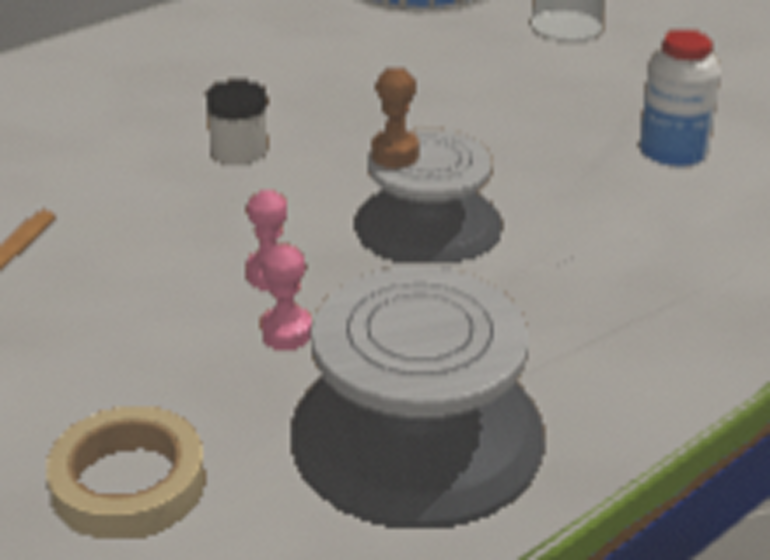

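The brown finial is at about (265,195) in the top view, on the small turntable at (272,204). The look-alikes are the pink finials at (220,192) and (203,218) and the large turntable at (196,272). I choose the brown finial and the small turntable; the crops confirm both.

```bash
cat >> h.py <<'E'
def cloud(cam,T=None,d=None):
    c=bot.calibration(cam); K=np.array([[c['fx'],0,c['cx']],[0,c['fy'],c['cy']],[0,0,1.]])
    v,u=np.mgrid[:384,:512]; D=np.stack([(u-c['cx'])/c['fx'],(v-c['cy'])/c['fy']],-1); s=D.copy()
    for _ in range(20): s=D/(1+c['k1']*(s**2).sum(-1,keepdims=True))
    P=np.stack([s[...,0]*d,-s[...,1]*d,-d],-1)
    if T is None: T=np.linalg.inv(np.array(c['world_to_cam']))
    P=P@T[:3,:3].T+T[:3,3]; P[d==0]=np.nan; return P
from scipy.optimize import least_squares
def fit(P,r,s0,soft=1.5):
    f=least_squares(lambda c:np.linalg.norm(P-c,axis=1)-r,s0,loss='soft_l1',f_scale=soft); return f.x,np.sqrt(np.median(f.fun**2))
def analyse(im,P,g):
    near=np.hypot(P[...,0]-g[0],P[...,1]-g[1])<65
    hsv=cv2.cvtColor(im,cv2.COLOR_RGB2HSV).astype(int)
    br=near&(hsv[...,1]>90)&(P[...,2]>57); z=P[...,2]
    disc=near&(hsv[...,1]<60)&(abs(z-60)<6)
    b=P[br&(z>104)]; bc=fit(b,14.5,np.append(b[:,:2].mean(0),115.5))
    # rim: convex hull of disc pixels
    q=P[disc]; h=cv2.convexHull(q[:,:2].astype(np.float32))[:,0]
    e,_,_=None,None,None
    print('ball',len(b),np.round(bc[0],1),np.round(bc[1],2),'disc n',len(q),'z',np.round(np.median(q[:,2]),1),'hullcircle',np.round(cv2.minEnclosingCircle(h)[0],1),round(cv2.minEnclosingCircle(h)[1],1),'fit45',np.round(fit(h,44.5,h.mean(0))[0],1))
    f=P[br&(z<80)&(z>70)]
    print('foot top',len(f),np.round(np.nanmean(f,axis=0),1))
E
python3 - <<'E'
from h import *
for n,g in (('top',(517,-29)),('scene',(517,-25))):
    d=np.load(n+'.npy'); im=cv2.imread('pics/%s0.png'%n)[:,:,::-1]
    analyse(np.ascontiguousarray(im),cloud(n,d=d),g)
print(bot.calibration('wrist'))
E
```

```text
ball 126 [546.7  -8.8 116.5] 0.62 disc n 1044 z 61.1 hullcircle [529.9 -28.2] 45.9 fit45 [529.5 -28.1]
foot top 62 [537.8 -10.4  76.4]
ball 82 [548.1  -9.  114.8] 0.75 disc n 454 z 58.9 hullcircle [528.  -27.3] 46.2 fit45 [529.  -26.2]
foot top 60 [540.1  -2.9  74.6]
{'fx': 306.4075606790152, 'fy': 306.4075606790152, 'cx': 252.45250403554888, 'cy': 188.07232255244173, 'k1': -0.0025257440140927867, 'mount': array([[ 1.49298555e-03,  9.60184475e-01,  2.79362748e-01,
         7.24171304e+01],
       [ 9.99998392e-01, -1.71118040e-03,  5.37171502e-04,
         5.88901595e-01],
       [ 9.93823796e-04,  2.79361496e-01, -9.60185486e-01,
        -1.41220355e+02],
       [ 0.00000000e+00,  0.00000000e+00,  0.00000000e+00,
         1.00000000e+00]])}
```

```bash
python3 -m inch '[{"delta_rot":[0,0,0],"travel":[40,-10,0],"hand":1},{"delta_rot":[0,0,0],"travel":[75,-35,0],"hand":1},{"delta_rot":[0,0,0],"travel":[110,-60,0],"hand":1},{"delta_rot":[0,0,0],"travel":[140,-90,0],"hand":1},{"delta_rot":[0,0,0],"travel":[165,-120,0],"hand":1}]'
```

```text
clock: 1.02
position: [361.1, 420.8, 231.2]
orientation: [0.172, 0.985, 0.0, 0.0]
contact_force: [0.5, 0.8, -0.1]
grip_width: 0.299
grasp_force: 0.0
```

```bash
python3 -m inch '[{"delta_rot":[0,0,7],"travel":[20,-36,0],"hand":1},{"delta_rot":[0,0,14],"travel":[40,-72,0],"hand":1},{"delta_rot":[0,0,21],"travel":[60,-108,0],"hand":1},{"delta_rot":[0,0,28],"travel":[80,-142,0],"hand":1},{"delta_rot":[0,0,35],"travel":[102,-178,0],"hand":1}]'
python3 -m inch '[{"delta_rot":[0,0,7],"travel":[20,-36,-10],"hand":1},{"delta_rot":[0,0,14],"travel":[40,-72,-20],"hand":1},{"delta_rot":[0,0,20],"travel":[65,-108,-30],"hand":1},{"delta_rot":[0,0,25],"travel":[90,-144,-40],"hand":1},{"delta_rot":[0,0,30],"travel":[115,-180,-50],"hand":1}]'
python3 -c "
from h import *
s=bot.read_state();print(s['q'],s['position'],s['orientation'])"
```

```text
clock: 1.43
position: [453.1, 257.0, 231.6]
orientation: [-0.11, 0.994, 0.0, 0.0]
contact_force: [1.0, -0.5, 0.8]
grip_width: 0.0
grasp_force: 0.0
clock: 1.85
position: [557.0, 93.5, 185.9]
orientation: [-0.364, 0.932, -0.0, 0.0]
contact_force: [-0.0, 0.9, 0.3]
grip_width: -0.005
grasp_force: 0.0
[ 2.40065122e-02  3.09318222e-01 -7.13177164e-02  1.18932646e+00
  1.93618651e-04 -7.20059272e-01] [556.96833394  93.45463541 185.87972572] [-3.63510009e-01  9.31590194e-01 -5.11979760e-05  4.24983883e-04]
```

```bash
python3 -m inch '[{"delta_rot":[0,0,3],"travel":[5,-20,0],"hand":1},{"delta_rot":[0,0,3],"travel":[8,-32,0],"hand":1},{"delta_rot":[0,0,3],"travel":[8,-32,0],"hand":1},{"delta_rot":[0,0,3],"travel":[8,-32,0],"hand":1}]'
cat >> h.py <<'E'
from scipy.spatial.transform import Rotation as R
def wlook(name):
    s=bot.read_state(); im,d=bot.grab_frame('wrist'); save(name,im)
    W=np.eye(4); W[:3,:3]=R.from_quat(s['orientation']).as_matrix(); W[:3,3]=s['position']
    T=W@np.array(bot.calibration('wrist')['mount'])
    print('tcp',np.round(s['position'],1),'yaw x',np.round(W[:2,0],3),'clock',s['clock'],'F',np.round(s['contact_force'],1))
    P=cloud('wrist',T,d); analyse(im,P,(530,-27)); return im,P
E
python3 -c "
from h import *
wlook('w1.png')"
```

```text
clock: 2.18
position: [563.9, 63.3, 186.1]
orientation: [-0.385, 0.923, 0.0, 0.0]
contact_force: [0.1, -0.0, -0.2]
grip_width: 0.0
grasp_force: 0.0
tcp [563.9  63.3 186.1] yaw x [-0.704 -0.71 ] clock 2.1833 F [ 0.1 -0.  -0.2]
ball 1273 [546.   -7.7 114.3] 0.35 disc n 7809 z 58.9 hullcircle [529.3 -26.1] 44.9 fit45 [529.3 -26.1]
foot top 322 [535.9  -4.2  73.8]
```

View pics/w1.png

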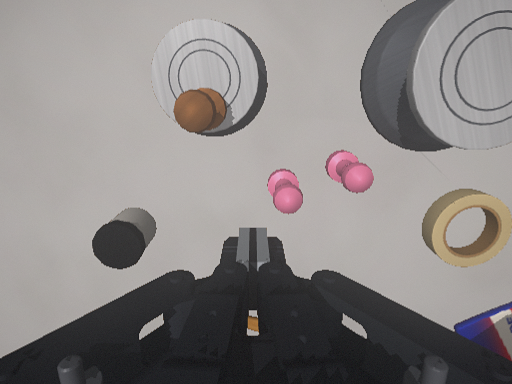

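```bash
python3 -m inch '[{"delta_rot":[0,0,0],"travel":[8,-17,0],"hand":1},{"delta_rot":[0,0,0],"travel":[16,-34,-30],"hand":1},{"delta_rot":[0,0,0],"travel":[16,-34,-70],"hand":1},{"delta_rot":[0,0,0],"travel":[16,-34,-110],"hand":1},{"delta_rot":[0,0,0],"travel":[16,-34,-110],"hand":1}]'
python3 -c "
from h import *
wlook('w2.png')"
```

```text
clock: 2.65
position: [574.0, 31.3, 69.0]
orientation: [-0.386, 0.922, 0.003, -0.006]
contact_force: [-2.5, 0.4, -0.8]
grip_width: -0.004
grasp_force: 0.0
tcp [574.   31.3  69. ] yaw x [-0.702 -0.712] clock 2.65 F [-2.5  0.4 -0.8]
ball 6109 [545.9  -7.7 114.2] 0.29 disc n 23322 z 59.0 hullcircle [529.4 -26.3] 45.1 fit45 [529.2 -26.2]
foot top 970 [535.9 -12.9  73.6]
```

View pics/w2.png

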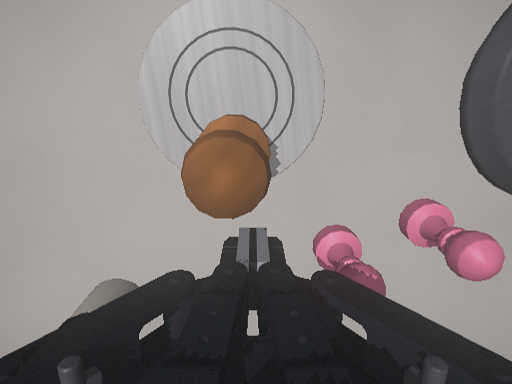

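```bash
python3 -m inch '[{"delta_rot":[0,0,0],"travel":[0,0,0],"hand":1},{"delta_rot":[0,0,0],"travel":[0,0,0],"hand":1},{"delta_rot":[0,0,0],"travel":[0,0,0],"hand":1},{"delta_rot":[0,0,0],"travel":[0,0,0],"hand":1}]'
```

```text
clock: 3.03
position: [582.0, 29.4, 78.5]
orientation: [-0.386, 0.923, -0.001, 0.002]
contact_force: [-0.7, 0.2, 0.4]
grip_width: 0.001
grasp_force: 0.0
```

```bash
python3 -m inch '[{"delta_rot":[0,0,0],"travel":[-0.5,0,-4],"hand":1},{"delta_rot":[0,0,0],"travel":[-1,0,-8],"hand":1},{"delta_rot":[0,0,0],"travel":[-2,0,-12],"hand":1},{"delta_rot":[0,0,0],"travel":[-2,0,-12],"hand":1},{"delta_rot":[0,0,0],"travel":[-2,0,-12],"hand":1}]'; python3 -m inch '[{"delta_rot":[0,0,0],"travel":[0,0,0],"hand":1},{"delta_rot":[0,0,0],"travel":[0,0,0],"hand":1},{"delta_rot":[0,0,0],"travel":[0,0,0],"hand":1},{"delta_rot":[0,0,0],"travel":[0,0,0],"hand":1}]'
```

```text
clock: 3.45
position: [577.5, 29.1, 63.3]
orientation: [-0.385, 0.923, 0.0, -0.001]
contact_force: [1.5, -0.3, 0.6]
grip_width: 0.0
grasp_force: 0.0
clock: 3.78
position: [578.3, 29.1, 64.0]
orientation: [-0.386, 0.923, 0.0, 0.0]
contact_force: [-0.4, 0.2, 1.3]
grip_width: 0.0
grasp_force: 0.0
```

```bash
python3 -m inch '[{"delta_rot":[0,0,0],"travel":[-2,-2,0.4],"hand":1},{"delta_rot":[0,0,0],"travel":[-4,-4.3,0.8],"hand":1},{"delta_rot":[0,0,0],"travel":[-6,-6.5,1.2],"hand":1},{"delta_rot":[0,0,0],"travel":[-8,-8.7,1.5],"hand":1},{"delta_rot":[0,0,0],"travel":[-9.5,-10.5,1.5],"hand":1}]'; python3 -m inch '[{"delta_rot":[0,0,0],"travel":[0,0,0],"hand":1},{"delta_rot":[0,0,0],"travel":[0,0,0],"hand":1},{"delta_rot":[0,0,0],"travel":[0,0,0],"hand":1},{"delta_rot":[0,0,0],"travel":[0,0,0],"hand":1}]'; python3 -c "
from h import *
wlook('w3.png')"
```

```text
clock: 4.2
position: [568.4, 18.3, 65.5]
orientation: [-0.385, 0.923, -0.0, -0.0]
contact_force: [0.3, 1.0, -0.2]
grip_width: -0.001
grasp_force: 0.0
clock: 4.53
position: [568.8, 18.7, 65.4]
orientation: [-0.386, 0.923, 0.0, 0.0]
contact_force: [-0.8, -0.3, -0.1]
grip_width: 0.001
grasp_force: 0.0
tcp [568.8  18.7  65.4] yaw x [-0.703 -0.712] clock 4.5333 F [-0.8 -0.3 -0.1]
ball 6235 [546.   -7.7 114.2] 0.3 disc n 23774 z 58.9 hullcircle [529.2 -26.3] 45.1 fit45 [529.1 -26.3]
foot top 1826 [539.3 -13.2  74.3]
```

View pics/w3.png

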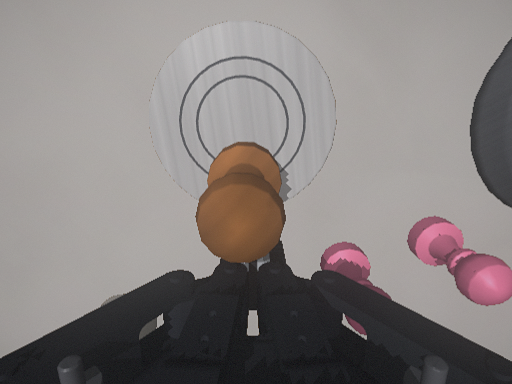

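```bash
python3 -m inch '[{"delta_rot":[0,0,0],"travel":[-1,-1.1,0],"hand":1},{"delta_rot":[0,0,0],"travel":[-2,-2.2,0],"hand":1},{"delta_rot":[0,0,0],"travel":[-3,-3.3,0],"hand":1},{"delta_rot":[0,0,0],"travel":[-4,-4.4,0],"hand":1},{"delta_rot":[0,0,0],"travel":[-5,-5.5,0],"hand":1}]'; python3 -m inch '[{"delta_rot":[0,0,0],"travel":[-1,-1.1,0],"hand":1},{"delta_rot":[0,0,0],"travel":[-2,-2.2,0],"hand":1},{"delta_rot":[0,0,0],"travel":[-3,-3.3,0],"hand":1},{"delta_rot":[0,0,0],"travel":[-4,-4.4,0],"hand":1},{"delta_rot":[0,0,0],"travel":[-5,-5.5,0],"hand":1}]';  python3 -c "
from h import *
wlook('w4.png')"
```

```text
clock: 5.0
position: [563.5, 13.1, 65.4]
orientation: [-0.386, 0.923, 0.0, 0.0]
contact_force: [0.7, 1.4, 0.3]
grip_width: 0.001
grasp_force: 0.5
clock: 5.42
position: [558.6, 7.6, 65.4]
orientation: [-0.386, 0.923, 0.0, 0.0]
contact_force: [-0.1, 1.3, -0.2]
grip_width: -0.0
grasp_force: 0.4
tcp [558.6   7.6  65.4] yaw x [-0.703 -0.711] clock 5.4167 F [-0.1  1.3 -0.2]
ball 6073 [540.8 -13.4 114.3] 0.3 disc n 20661 z 58.9 hullcircle [529.3 -26.1] 45.2 fit45 [529.1 -26.3]
foot top 2018 [534.8 -18.6  74.4]
```

```bash
python3 -m inch '[{"delta_rot":[0,0,0],"travel":[-1,-1.1,0],"hand":1},{"delta_rot":[0,0,0],"travel":[-2,-2.2,0],"hand":1},{"delta_rot":[0,0,0],"travel":[-3,-3.3,0],"hand":1},{"delta_rot":[0,0,0],"travel":[-4,-4.4,0],"hand":1},{"delta_rot":[0,0,0],"travel":[-5,-5.5,0],"hand":1}]'; python3 -m inch '[{"delta_rot":[0,0,0],"travel":[-1,-1.1,0],"hand":1},{"delta_rot":[0,0,0],"travel":[-2,-2.2,0],"hand":1},{"delta_rot":[0,0,0],"travel":[-3,-3.3,0],"hand":1},{"delta_rot":[0,0,0],"travel":[-4,-4.4,0],"hand":1},{"delta_rot":[0,0,0],"travel":[-4,-4.4,0],"hand":1}]';  python3 -c "
from h import *
wlook('w5.png')"
```

```text
clock: 5.88
position: [553.6, 2.1, 65.4]
orientation: [-0.386, 0.923, 0.0, 0.0]
contact_force: [0.4, 0.2, 0.0]
grip_width: -0.002
grasp_force: 0.4
clock: 6.3
position: [549.4, -2.5, 65.4]
orientation: [-0.385, 0.923, 0.0, -0.0]
contact_force: [0.2, 0.6, -0.0]
grip_width: -0.001
grasp_force: 0.0
tcp [549.4  -2.5  65.4] yaw x [-0.703 -0.711] clock 6.3 F [ 0.2  0.6 -0. ]
ball 6121 [531.5 -23.4 114.2] 0.31 disc n 16866 z 58.8 hullcircle [529.  -26.2] 44.9 fit45 [529.  -26.4]
foot top 2023 [525.6 -28.7  74.4]
```

```bash
python3 -m inch '[{"delta_rot":[0,0,0],"travel":[-0.6,-0.7,0],"hand":1},{"delta_rot":[0,0,0],"travel":[-1.2,-1.4,0],"hand":1},{"delta_rot":[0,0,0],"travel":[-1.8,-2.1,0],"hand":1},{"delta_rot":[0,0,0],"travel":[-2.4,-2.8,0],"hand":1},{"delta_rot":[0,0,0],"travel":[-2.4,-2.8,0],"hand":1}]'; python3 -m inch '[{"delta_rot":[0,0,0],"travel":[1,1.1,0],"hand":1},{"delta_rot":[0,0,0],"travel":[3,3.3,0],"hand":1},{"delta_rot":[0,0,0],"travel":[6,6.6,0],"hand":1},{"delta_rot":[0,0,0],"travel":[10,11,0],"hand":1},{"delta_rot":[0,0,0],"travel":[14,15,0],"hand":1}]';  python3 -m inch '[{"delta_rot":[0,0,0],"travel":[4,4,0],"hand":1},{"delta_rot":[0,0,0],"travel":[8,8,0],"hand":1},{"delta_rot":[0,0,0],"travel":[12,12,0],"hand":1},{"delta_rot":[0,0,0],"travel":[12,12,0],"hand":1},{"delta_rot":[0,0,0],"travel":[12,12,0],"hand":1}]';python3 -c "
from h import *
wlook('w6.png')
a=cv2.imread('pics/w6.png')[0:260,80:430];cv2.imwrite('pics/w6c.png',cv2.resize(a,None,fx=2.2,fy=2.2))"
```

```text
clock: 6.77
position: [547.1, -5.1, 65.4]
orientation: [-0.385, 0.923, 0.0, -0.0]
contact_force: [0.1, 0.5, 0.2]
grip_width: 0.002
grasp_force: 0.2
clock: 7.18
position: [561.7, 10.5, 65.4]
orientation: [-0.386, 0.923, 0.0, 0.0]
contact_force: [-0.3, 0.3, 0.6]
grip_width: -0.003
grasp_force: 0.0
clock: 7.6
position: [573.4, 22.3, 65.3]
orientation: [-0.386, 0.923, 0.0, -0.0]
contact_force: [-0.0, 0.0, -0.1]
grip_width: -0.001
grasp_force: 0.0
tcp [573.4  22.3  65.3] yaw x [-0.702 -0.712] clock 7.6 F [-0.   0.  -0.1]
ball 7521 [529.2 -26.2 114.2] 0.3 disc n 21432 z 58.7 hullcircle [529.2 -26.3] 45.1 fit45 [529.2 -26.2]
foot top 0 [nan nan nan]h.py:32: RuntimeWarning: Mean of empty slice
  print('foot top',len(f),np.round(np.nanmean(f,axis=0),1))
```

View pics/w6c.png

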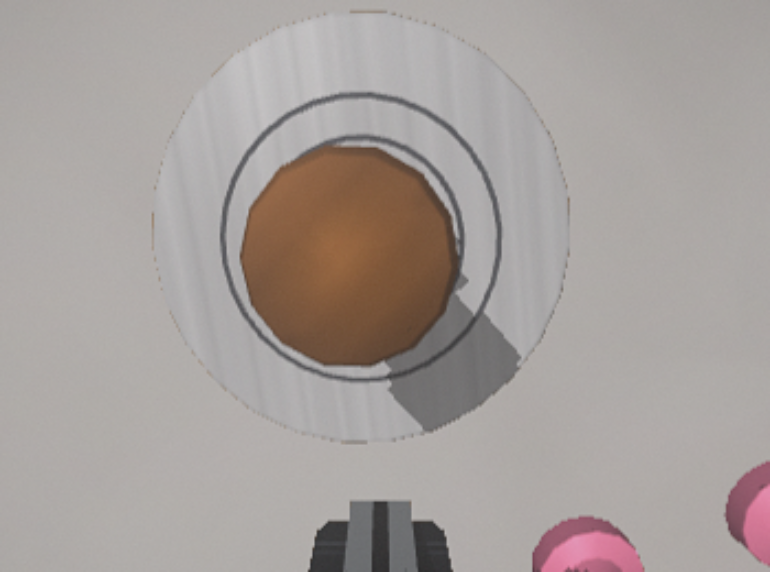

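The crop shows the ball at about (348,255) covering the foot, with the rings round it at about (362,237). I'll rise clear and cross-check with the other cameras.

```bash
python3 -m inch '[{"delta_rot":[0,0,0],"travel":[8,8,5],"hand":1},{"delta_rot":[0,0,0],"travel":[16,16,15],"hand":1},{"delta_rot":[0,0,0],"travel":[20,20,30],"hand":1},{"delta_rot":[0,0,0],"travel":[20,20,55],"hand":1},{"delta_rot":[0,0,0],"travel":[20,20,80],"hand":1}]';python3 -m inch '[{"delta_rot":[0,0,0],"travel":[0,20,20],"hand":1},{"delta_rot":[0,0,0],"travel":[0,45,30],"hand":1},{"delta_rot":[0,0,0],"travel":[0,60,40],"hand":1},{"delta_rot":[0,0,0],"travel":[0,60,40],"hand":1},{"delta_rot":[0,0,0],"travel":[0,60,40],"hand":1}]';python3 -m inch '[{"delta_rot":[0,0,0],"travel":[0,0,0],"hand":1},{"delta_rot":[0,0,0],"travel":[0,0,0],"hand":1},{"delta_rot":[0,0,0],"travel":[0,0,0],"hand":1},{"delta_rot":[0,0,0],"travel":[0,0,0],"hand":1}]'
python3 -c "
from h import *
im,P=wlook('w7.png')
ims=[im[:300]]
for n in ('top','scene'):
    im,d=bot.grab_frame(n); save(n+'7.png',im); analyse(im,cloud(n,d=d),(530,-27))
    for q in bot.place_of('finial',n): print(n,np.round(q['centre'],1),q['confidence'],np.round(pt(n,*q['centre'],z=60),1))
    for q in bot.place_of('turntable',n): print(n,np.round(q['centre'],1),q['confidence'],np.round(pt(n,*q['centre'],z=0),1))
a=cv2.resize(cv2.imread('pics/scene7.png')[155:235,230:310],None,fx=5,fy=5)
b=cv2.resize(cv2.imread('pics/top7.png')[170:250,235:315],None,fx=5,fy=5)
cv2.imwrite('pics/c7.png',np.hstack([a,b]))"
```

```text
clock: 8.07
position: [592.4, 42.1, 145.3]
orientation: [-0.386, 0.923, 0.001, -0.001]
contact_force: [-0.1, 0.5, 0.8]
grip_width: 0.003
grasp_force: 0.0
clock: 8.48
position: [593.4, 102.4, 186.0]
orientation: [-0.386, 0.922, -0.0, 0.001]
contact_force: [-0.1, 0.2, -0.8]
grip_width: 0.004
grasp_force: 0.0
clock: 8.82
position: [592.9, 101.1, 184.7]
orientation: [-0.385, 0.923, 0.0, -0.001]
contact_force: [0.4, 0.7, 1.1]
grip_width: 0.004
grasp_force: 0.0
tcp [592.9 101.1 184.7] yaw x [-0.704 -0.711] clock 8.8167 F [0.4 0.7 1.1]
ball 212 [528.9 -26.9 114.9] 0.41 disc n 5565 z 58.9 hullcircle [529.7 -26. ] 44.9 fit45 [529.6 -25.7]
foot top 538 [531.9 -19.5  74.2]
ball 132 [530.  -27.2 116.5] 0.64 disc n 1035 z 61.1 hullcircle [529.9 -28.2] 45.8 fit45 [529.6 -28. ]
foot top 56 [520.5 -27.6  76.3]
top [273.5 204. ] 0.7 [530.4 -30.5  60. ]
top [216.3 194.5] 0.46 [541.5 100.2  60. ]
top [271.1 208.7] 0.7 [528.9 -28.2   0. ]
ball 80 [530.5 -28.  114.9] 0.72 disc n 432 z 58.8 hullcircle [528.5 -26.5] 46.8 fit45 [529.3 -26.2]
foot top 63 [523.5 -20.7  74.4]
scene [233.1 246.6] 0.67 [427.  172.9  60. ]
scene [271.7 193.9] 0.59 [531.5 -25.8  60. ]
scene [271.6 211.9] 0.96 [538. -33.   0.]
scene [270.6 277. ] 0.61 [360.5 129.7   0. ]
```

View pics/c7.png

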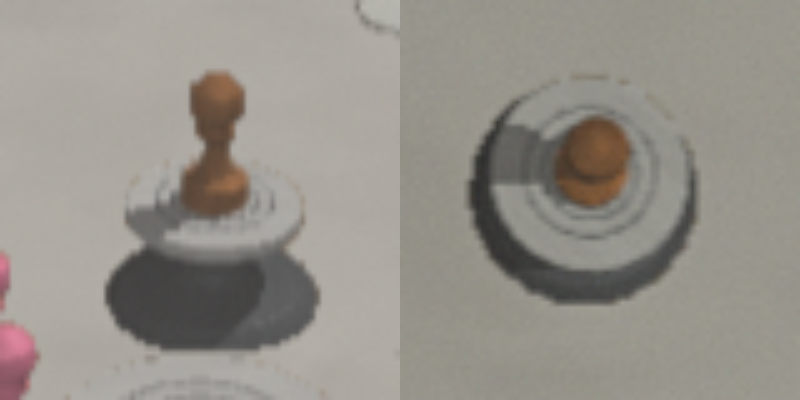

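View pics/w7.png

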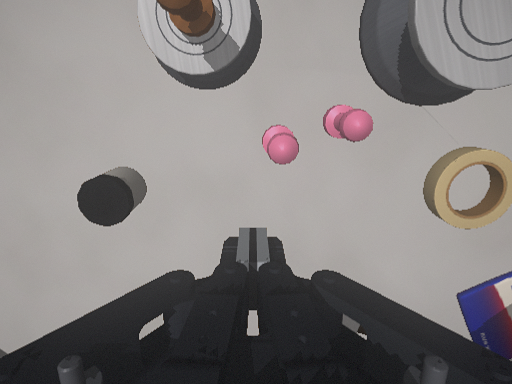

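```bash
python3 -m inch '[{"delta_rot":[0,0,0],"travel":[-4,-10,0],"hand":1},{"delta_rot":[0,0,0],"travel":[-10,-20,0],"hand":1},{"delta_rot":[0,0,0],"travel":[-15,-28,0],"hand":1},{"delta_rot":[0,0,0],"travel":[-15,-28,0],"hand":1},{"delta_rot":[0,0,0],"travel":[-15,-28,0],"hand":1}]';python3 -m inch '[{"delta_rot":[0,0,0],"travel":[0,0,0],"hand":1},{"delta_rot":[0,0,0],"travel":[0,0,0],"hand":1},{"delta_rot":[0,0,0],"travel":[0,0,0],"hand":1},{"delta_rot":[0,0,0],"travel":[0,0,0],"hand":1}]'
python3 -c "
from h import *
im,P=wlook('w8.png')
a=im[0:130,120:290,::-1];cv2.imwrite('pics/w8c.png',cv2.resize(a,None,fx=4.5,fy=4.5,interpolation=cv2.INTER_CUBIC))"
```

```text
clock: 9.58
position: [577.9, 73.1, 185.7]
orientation: [-0.385, 0.923, 0.0, 0.0]
contact_force: [-0.8, -0.6, -0.0]
grip_width: 0.004
grasp_force: 0.0
clock: 9.92
position: [578.4, 74.2, 185.4]
orientation: [-0.386, 0.923, 0.0, 0.0]
contact_force: [1.5, -0.3, -0.3]
grip_width: -0.001
grasp_force: 0.0
tcp [578.4  74.2 185.4] yaw x [-0.702 -0.712] clock 9.9167 F [ 1.5 -0.3 -0.3]
ball 1500 [529.2 -26.3 114.3] 0.36 disc n 7644 z 58.9 hullcircle [529.4 -26.2] 44.9 fit45 [529.4 -25.9]
foot top 398 [527.1 -18.1  73.9]
```

View pics/w8c.png

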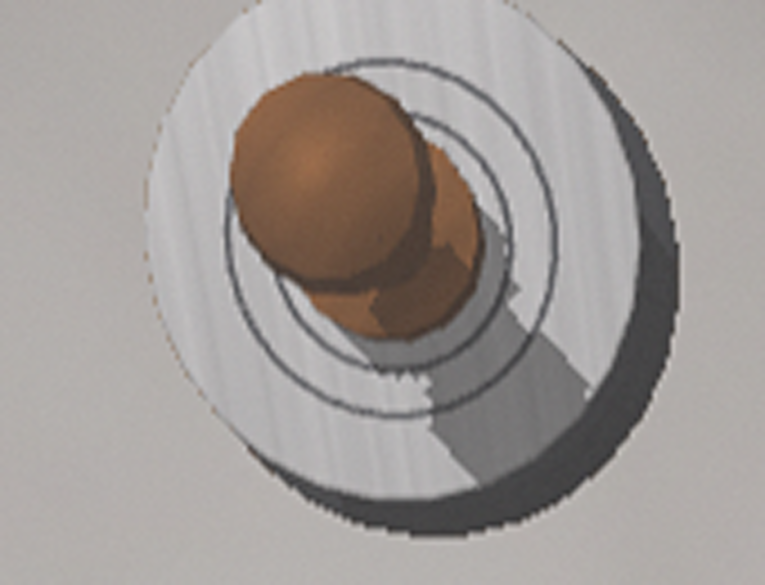

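The finial stands upright inside the inner ring: foot edge at about (480,250) and (400,338), ring at (510,240) and (395,372), so the margins match. The fit puts it within about 0.4 mm of the disc's centre, so I'm handing in.

```bash
python3 -c "
from station import bot
print(bot.job_done())"
```

```text
the job is handed in; nothing more can be done
None
```

The finial stands upright in the middle of the small disc, measured within about 0.5 mm of its axis by the wrist camera, moved only by gentle fingertip pushes; I never went near the bottle, jar or tape roll, and handed in at about 10 s of the 48 s.

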